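Clip down the lid of a small-parts box, corner to opposite corner

TASK

Fasten the lid of the parts box that has its lid on (not the open one across the bench): press its four standing clips down over the rim until each snaps flat. Work cross-cornered so that the lid seats evenly: whichever clip you start with, do the one diagonally opposite next, then the remaining two, one at a time.

Things in the scene. Friction and masses are not known exactly. Their poses are not given: they have to be found in the camera images.
- parts_box: Grey plastic box with a white lid on, 150 (x) x 180 (y) x 71 mm high to the lid's rim, fixed to the bench. Origin: centre of its underside, z up. Its -x side (front, roughly facing the robot) and +x side (back) carry two black clips each, hinged 74 mm up, leaning in over the lid; shut, their tops are level at 77 mm. A like box without lid is not part of the job.
- clip_front_left (a joint): Clip on the front (-x) side, left (+y) end: plate 34 mm wide, 6 thick, 50 long, hinged along box y at x -81, y +58, z 74 mm, free end inward. 0.55 rad = shut, level; 0 = open, free end at x -38, z 100 mm. Push straight down from above at x -50, y +58 with 3 to 8 N: over-centre, it snaps shut and stays past 0.3 rad, springs up if let go before.
- clip_front_right (a joint): Clip on the front (-x) side, right (-y) end: plate 34 mm wide, 6 thick, 50 long, hinged along box y at x -81, y -58, z 74 mm, free end inward. 0.55 rad = shut, level; 0 = open, free end at x -38, z 100 mm. Push straight down from above at x -50, y -58 with 3 to 8 N: over-centre, it snaps shut and stays past 0.3 rad, springs up if let go before.
- clip_back_left (a joint): Clip on the back (+x) side, left (+y) end: plate 34 mm wide, 6 thick, 50 long, hinged along box y at x +81, y +58, z 74 mm, free end inward. 0.55 rad = shut, level; 0 = open, free end at x +38, z 100 mm. Push straight down from above at x +50, y +58 with 3 to 8 N: over-centre, it snaps shut and stays past 0.3 rad, springs up if let go before.
- clip_back_right (a joint): Clip on the back (+x) side, right (-y) end: plate 34 mm wide, 6 thick, 50 long, hinged along box y at x +81, y -58, z 74 mm, free end inward. 0.55 rad = shut, level; 0 = open, free end at x +38, z 100 mm. Push straight down from above at x +50, y -58 with 3 to 8 N: over-centre, it snaps shut and stays past 0.3 rad, springs up if let go before.

How it is judged:
On the way, in this order (a step that is already met when the one before it is completed fails the run):
1. one clip is shut, the other three still stand open (((value of joint clip_front_left above 0.44 rad and value of joint each of clip_front_right, clip_back_left, clip_back_right below 0.25 rad) or (value of joint each of clip_front_left, clip_back_left, clip_back_right below 0.25 rad and value of joint clip_front_right above 0.44 rad) or (value of joint each of clip_front_left, clip_front_right, clip_back_right below 0.25 rad and value of joint clip_back_left above 0.44 rad) or (value of joint each of clip_front_left, clip_front_right, clip_back_left below 0.25 rad and value of joint clip_back_right above 0.44 rad))), for 0.1 s.
2. the clip diagonally opposite is shut too, the other two still stand open (((value of joint each of clip_front_left, clip_back_right above 0.44 rad and value of joint each of clip_front_right, clip_back_left below 0.25 rad) or (value of joint each of clip_front_left, clip_back_right below 0.25 rad and value of joint each of clip_front_right, clip_back_left above 0.44 rad))), for 0.1 s.
3. a third clip is shut, one still stands open (((value of joint clip_front_left below 0.25 rad and value of joint each of clip_front_right, clip_back_left, clip_back_right above 0.44 rad) or (value of joint each of clip_front_left, clip_back_left, clip_back_right above 0.44 rad and value of joint clip_front_right below 0.25 rad) or (value of joint each of clip_front_left, clip_front_right, clip_back_right above 0.44 rad and value of joint clip_back_left below 0.25 rad) or (value of joint each of clip_front_left, clip_front_right, clip_back_left above 0.44 rad and value of joint clip_back_right below 0.25 rad))), for 0.1 s.
At the end, for the whole second after the job is handed in: All four clips of the lidded box lie flat over the rim (each joint above 0.44 rad of 0.55) (value of joint each of clip_front_left, clip_front_right, clip_back_left, clip_back_right above 0.44 rad); the robot touches nothing.
It fails at once if two clips on the same side of the box are shut while the other two are open ((value of joint each of clip_front_left, clip_front_right above 0.35 rad and value of joint each of clip_back_left, clip_back_right below 0.25 rad) or (value of joint each of clip_front_left, clip_front_right below 0.25 rad and value of joint each of clip_back_left, clip_back_right above 0.35 rad) or (value of joint each of clip_front_left, clip_back_left above 0.35 rad and value of joint each of clip_front_right, clip_back_right below 0.25 rad) or (value of joint each of clip_front_left, clip_back_left below 0.25 rad and value of joint each of clip_front_right, clip_back_right above 0.35 rad)).
It also fails if it takes over 48 s, if anything falls off the work surface, if the arm or the gripper's body presses on something with over 40 N, if the wrist force passes 120 N, or if a joint passes its speed limit or range.

ROBOT

A 6-joint arm with a two-finger parallel gripper is mounted at the origin on a cart in front of the work surface, level with it; the furniture and walls round the work are solid. World frame = base frame: x ahead of the robot, y to its left, z up, the work surface at z = 0. Lengths are in m, angles in rad, forces in N, time in s.
With the tool pointing down it reaches from about 0.375 to 0.9 m from the base axis. Payload 3.1 kg.
Tool frame: the origin (TCP) lies midway between the tips of the shut fingers; the grasp point (between the pads) lies 19 mm behind it (manip.hold_point_z is the distance from the TCP to the grasp point, in m); z points along the fingers, y is the direction in which the jaws open and shut (so a half turn about z gives the same grasp; the last joint's range is limited). The gripper opens to 85 mm and grips with 20 to 120 N. Pads are 22 mm wide; open, the fingers measure 114 mm over their backs; the gripper's body (76 mm by 85 mm) begins 54 mm behind the grasp point. The pads swing forward as they close: fully open they stand 13 mm farther back than shut.
Start: joints at [-1.466, 0.527, 1.433, -0, 1.181, -0.178], TCP at [0.175, -0.6, 0.231] pointing down, gripper open.
Joint ranges: [-3.08, 3.08], [-0.75, 2.2], [0.22, 2.44], [-1.43, 4.57], [0, 2.65], [-2.85, 2.85]. Speed limits (rad/s): [2.79, 2.79, 3.14, 3.14, 3.14, 3.14].

INTERFACE

Orientations are given as a unit quaternion [x, y, z, w].
In Python, from station import manip gives the robot as it stands.
- The arm moves only by the tool drive_tool, never from a script. Its argument "motion" is one flat list of numbers, 7 for each row, row after row: the shift along the tool's x, y, z in mm, then the turn, a rotation vector about the tool's x, y, z in degrees, then the finger opening in mm, from 0 to 85.4. A call has 1 to 8 rows; each row is the pose to reach, as a shift and turn from the pose measured when the call began, along the tool's axes at that moment; what a row does not reach only later rows make up. A row lasts 1/8 s, in which the tool goes at most 62.5 mm and 10.7 degrees, less where a joint would pass 70% of its speed; a pose out of reach is approached as far as the arm can. A call with a gripper value outside its range is refused whole. The fingers move at their own pace and stop on an object; "force" is the grip in N (left out, the last holds). Time passes only in rows, so rows that repeat a pose let the fingers close. It gives the time, the measured TCP pose, the force and the opening at its end, in the units of the state.
- manip.sense(): the state, without advancing time (a new reading comes with each control period).
- manip.snapshot(name): name is "side" or "top"; returns a dict with "color" (384x512x3 uint8, red, green, blue), "fx", "fy", "cx", "cy" (pixels), "view" (4x4, takes a point from world to camera coordinates). Camera axes: x right, y up, looking along -z (the intrinsics and any distortion apply to the point x, -y, -z); pixel columns grow to the right and rows downward; lengths in m; the calibration is good to about 2 mm. A picture is of the moment at which its call begins. There is no depth.
- manip.sign_off(): hands the job in, once; it reports no verdict.
The state is a dict: "t": time; "q": joint angles; "qd": joint speeds; "tau": joint torques, N m; "tcp_pos": TCP position; "tool_rot": TCP orientation; "force": force on the tool from outside, world axes, zero at the start; "ft_torque": the same for the moment, N m; "finger_gap": opening from 0.0 (shut) to 1.0 (fully open).
Only numpy, scipy, OpenCV 4.12 (cv2) and the standard library are available. Lean on these libraries where they do the work, as an engineer would, in place of code of your own. Each camera call takes 0.05 s, during which the arm holds its last target.

## Working session

There is one attempt and no reset: what is moved stays moved. The work goes in short steps, Python scripts to look and compute and a tool call to move; the robot and the scene stay as the last step left them, time stands still between calls to the robot, and variables do not carry over. Pictures are saved under pics/ and viewed, and the job is handed in when it is done.

Besides the shell and the picture viewer there is one more tool, called after "Call:" as name(argument=value, ...) on one line, values as JSON. drive_tool: Moves the arm, as the interface text tells. Its arguments: {"type":"object","properties":{"motion":{"type":"array","items":{"type":"number"}},"force":{"type":"number"}},"required":["motion"]}

```bash
mkdir -p pics; ls; python3 - <<'E'
from station import manip
import cv2
s=manip.sense(); print(s)
for n in("top","side"):
    d=manip.snapshot(n); cv2.imwrite(f"pics/{n}0.png",d["color"][:,:,::-1]); print(n,{k:v for k,v in d.items() if k!="color"})
E
```

```text
pics
{'t': 0.0, 'q': array([-1.46549175e+00,  5.28493640e-01,  1.43390993e+00,  1.64980997e-05,
        1.18139043e+00, -1.78491256e-01]), 'qd': array([-0.00096156,  0.00102736, -0.00041248, -0.00151432,  0.00252749,
        0.00080992]), 'tau': array([ 2.68511103e-04, -4.42349696e+01, -1.78027314e+01, -1.97132949e-04,
        8.37496365e-03, -1.98491148e-05]), 'tcp_pos': array([ 0.17496231, -0.59926317,  0.23031431]), 'tool_rot': array([ 9.89949216e-01,  1.41419016e-01,  4.78912723e-05, -1.09965805e-03]), 'force': array([-0.37659268, -0.26787122, -0.37206035]), 'ft_torque': array([ 0.02944869, -0.01211599, -0.04202096]), 'finger_gap': 1.0005165366337454}
top {'fx': 481.45751554185324, 'fy': 481.45751554185324, 'cx': 253.2491898328257, 'cy': 183.77264355593258, 'view': array([[ 1.79221253e-02, -9.99834473e-01,  3.13417582e-03,
        -3.83185671e-02],
       [ 9.93335285e-01,  1.81624197e-02,  1.13820641e-01,
        -4.86579945e-01],
       [-1.13858724e-01,  1.07337964e-03,  9.93496371e-01,
        -1.49323415e+00],
       [ 0.00000000e+00,  0.00000000e+00,  0.00000000e+00,
         1.00000000e+00]])}
side {'fx': 355.6765256293649, 'fy': 355.6765256293649, 'cx': 254.83375514706606, 'cy': 190.62490394677675, 'view': array([[-0.86090401, -0.50837948,  0.01986457,  0.38408991],
       [ 0.25055322, -0.38966544,  0.88621889, -0.18485444],
       [-0.44279496,  0.76792653,  0.46284066, -0.79364844],
       [ 0.        ,  0.        ,  0.        ,  1.        ]])}
```

View pics/top0.png

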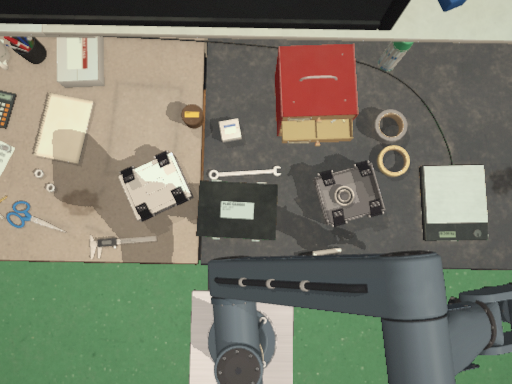

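View pics/side0.png

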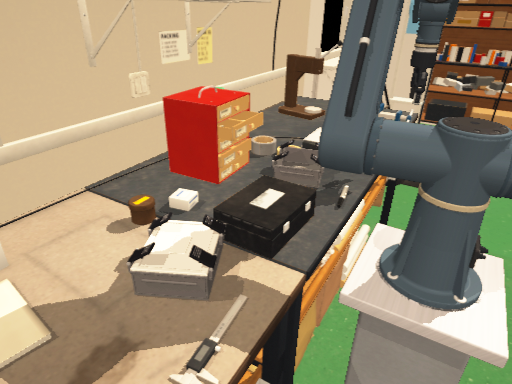

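The top view shows the lidded box (white lid, four black clips) around pixel (155,186). The open box is at (350,193). In the side view the lidded box is at about (180,255).

```bash
python3 - <<'E'
import cv2
a=cv2.imread("pics/top0.png")[135:235,100:210]; cv2.imwrite("pics/topz.png",cv2.resize(a,None,fx=5.5,fy=5.5,interpolation=cv2.INTER_CUBIC))
a=cv2.imread("pics/side0.png")[200:310,110:240]; cv2.imwrite("pics/sidez.png",cv2.resize(a,None,fx=5,fy=5,interpolation=cv2.INTER_CUBIC))
E
```

```text
(no output)
```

View pics/topz.png

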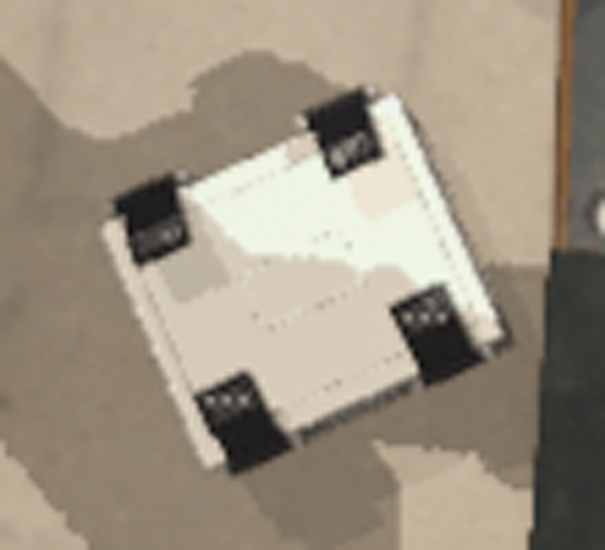

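View pics/sidez.png

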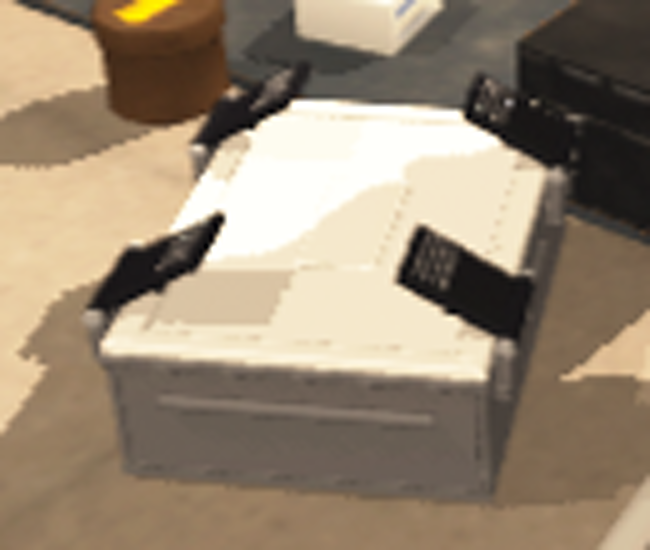

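The zoomed views show the four clips clearly. In the 5.5x top crop they sit at about (150,220), (345,130), (440,335) and (243,422). The box is yawed by about 25°. Next I'll measure them in both views.

```bash
cat > h.py <<'E'
import numpy as np, cv2
from station import manip
def ray(d,u,v):
    V=d["view"];R=V[:3,:3];t=V[:3,3]
    c=-R.T@t; r=R.T@np.array([(u-d["cx"])/d["fx"],-(v-d["cy"])/d["fy"],-1]); return c,r/np.linalg.norm(r)
def onz(d,u,v,z):
    c,r=ray(d,u,v); return c+r*(z-c[2])/r[2]
def proj(d,p):
    q=d["view"][:3,:3]@np.asarray(p)+d["view"][:3,3]; return d["cx"]+d["fx"]*q[0]/-q[2], d["cy"]-d["fy"]*q[1]/-q[2]
def blobs(d,roi,th=75,amin=60):
    x0,y0,x1,y1=roi
    g=d["color"][y0:y1,x0:x1].max(2); m=(g<th).astype(np.uint8)
    n,l,s,c=cv2.connectedComponentsWithStats(m,connectivity=8)
    return [(c[i]+[x0,y0],s[i,4],cv2.minAreaRect(np.argwhere(l==i)[:,::-1].astype(np.float32)+[x0,y0])) for i in range(1,n) if s[i,4]>=amin]
E
python3 - <<'E'
from h import *
d=manip.snapshot("top")
B=blobs(d,(112,145,194,225))
P=[]
for c,a,r in B:
    p=onz(d,*c,0.089);P.append(p);print(c.round(1),a,np.round(r[0],1),np.round(r[1],1),round(r[2],1),p.round(4))
P=np.array(P);print(P.mean(0))
D=np.linalg.norm(P[:,None]-P[None],axis=2);print((D*1000).round(1))
s=manip.snapshot("side")
# lid corners via white/bright mask
for c,a,r in blobs(s,(125,205,222,290),amin=40): print("side",c.round(1),a,[np.array(proj(s,p)).round(1) for p in P])
E
```

```text
Traceback (most recent call last):
  File "h.py", line 14, in blobs
    return [(c[i]+[x0,y0],s[i,4],cv2.minAreaRect(np.argwhere(l==i)[:,::-1].astype(np.float32)+[x0,y0])) for i in range(1,n) if s[i,4]>=amin]
                                 ~~~~~~~~~~~~~~~^^^^^^^^^^^^^^^^^^^^^^^^^^^^^^^^^^^^^^^^^^^^^^^^^^^^^^
cv2.error: OpenCV(4.12.0) /io/opencv/modules/imgproc/src/convhull.cpp:143: error: (-215:Assertion failed) total >= 0 && (depth == CV_32F || depth == CV_32S) in function 'convexHull'
```

```bash
sed -i 's/\.astype(np.float32)+\[x0,y0\])/+[x0,y0]).astype(np.float32)/; s/minAreaRect(np.argwhere/minAreaRect((np.argwhere/; s/astype(np.float32)) for/astype(np.float32))) for/' h.py; sed -n 14p h.py
cat > m.py <<'E'
from h import *
d=manip.snapshot("top")
B=blobs(d,(112,145,194,225))
P=[]
for c,a,r in B:
    p=onz(d,*c,0.089);P.append(p);print(c.round(1),a,np.round(r[0],1),np.round(r[1],1),round(r[2],1),p.round(4))
P=np.array(P);print(P.mean(0))
D=np.linalg.norm(P[:,None]-P[None],axis=2);print((D*1000).round(1))
s=manip.snapshot("side")
print([np.array(proj(s,p)).round(1) for p in P])
for c,a,r in blobs(s,(125,205,222,290),amin=40): print("side",c.round(1),a)
E
python3 m.py
```

```text
return [(c[i]+[x0,y0],s[i,4],cv2.minAreaRect((np.argwhere(l==i)[:,::-1]+[x0,y0]).astype(np.float32))) for i in range(1,n) if s[i,4]>=amin]
[161.9 157.8] 95 [162.4 158.8] [12.1 11.2] 66.8 [0.5547 0.2503 0.089 ]
[127.1 174.3] 121 [127.5 174.6] [13.  11.4] 71.6 [0.5021 0.3539 0.089 ]
[178.9 196.8] 135 [178.6 195.7] [15.2 11.2] 63.4 [0.4363 0.1943 0.089 ]
[143.8 212.2] 156 [143.8 211.6] [15.2 11.6] 63.4 [0.388  0.2984 0.089 ]
[0.47029497 0.27422612 0.089     ]
[[  0.  116.1 131.  173.5]
 [116.1   0.  172.6 126.8]
 [131.  172.6   0.  114.8]
 [173.5 126.8 114.8   0. ]]
[array([158.2, 219.1]), array([140.4, 250.4]), array([215.3, 222.9]), array([203.7, 254.6])]
side [164.4 215.7] 267
side [214.8 219.4] 308
side [141.6 212.7] 128
side [139.6 253.5] 170
side [205.  257.9] 341
```

```bash
cat > m2.py <<'E'
from h import *
d=manip.snapshot("top"); s=manip.snapshot("side")
def bl(d,roi,th,amin=60):
    x0,y0,x1,y1=roi; K=4
    im=cv2.resize(d["color"][y0:y1,x0:x1],None,fx=K,fy=K,interpolation=cv2.INTER_LINEAR)
    m=(im.max(2)<th).astype(np.uint8)
    m=cv2.morphologyEx(m,cv2.MORPH_OPEN,np.ones((7,7),np.uint8))
    m=cv2.morphologyEx(m,cv2.MORPH_CLOSE,np.ones((17,17),np.uint8))
    n,l,st,c=cv2.connectedComponentsWithStats(m)
    o=[]
    for i in range(1,n):
        if st[i,4]>amin*16:
            r=cv2.minAreaRect(np.argwhere(l==i)[:,::-1].astype(np.float32))
            f=lambda q:(np.asarray(q)+.5)/K-.5+[x0,y0]
            o.append((f(c[i]),st[i,4]/16,f(cv2.boxPoints(r))))
    return o
T=bl(d,(112,145,194,225),85)
P=[]
for c,a,b in T:
    p=onz(d,*c,0.089);P.append(p)
    print(c.round(1),round(a),p.round(4))
    # candidates of corners at hinge z .077 and free end .103
    print("   corners px",b.round(1).tolist())
P=np.array(P)
print(P.mean(0).round(4)); D=np.linalg.norm(P[:,None]-P[None],axis=2);print((D*1000).round(1))
BR,BL,FR,FL=[P[i] for i in range(4)]
yv=(BL-BR)+(FL-FR); xv=(BR-FR)+(BL-FL)
print("yaw",np.degrees(np.arctan2(-yv[0],yv[1])),np.degrees(np.arctan2(xv[1],xv[0])))
S=bl(s,(125,205,222,290),70)
for c,a,b in S:
    best=[]
    for t,p in zip(T,P):
        c1,r1=ray(d,*t[0]);c2,r2=ray(s,*c)
        k=np.linalg.lstsq(np.c_[r1,-r2],c2-c1,rcond=None)[0]
        a1,a2=c1+k[0]*r1,c2+k[1]*r2; best.append((np.linalg.norm(a1-a2)*1e3,((a1+a2)/2).round(4)))
    print("side",c.round(1),round(a),min(best,key=lambda q:q[0]))
# lid outline in top
roi=(112,145,194,225)
im=d["color"][145:225,112:194].astype(int)
yaw=np.radians(25.6);C=P.mean(0)
o=cv2.resize(cv2.cvtColor(d["color"],cv2.COLOR_RGB2BGR)[135:235,100:210],None,fx=5.5,fy=5.5,interpolation=cv2.INTER_CUBIC)
o2=cv2.resize(cv2.cvtColor(s["color"],cv2.COLOR_RGB2BGR)[200:310,110:240],None,fx=5,fy=5,interpolation=cv2.INTER_CUBIC)
R=np.array([[np.cos(yaw),-np.sin(yaw)],[np.sin(yaw),np.cos(yaw)]])
for bx,by,z,col in [(sx*75,sy*90,.071,(0,0,255)) for sx in(-1,1) for sy in(-1,1)]+[(sx*50,sy*58,.098,(255,0,0)) for sx in(-1,1) for sy in(-1,1)]+[(sx*38,sy*58+w,.1,(0,200,0)) for sx in(-1,1) for sy in(-1,1) for w in(-17,17)]:
    p=np.r_[C[:2]+R@np.array([bx,by])/1e3,z]
    for dd,oo,x0,y0,k in((d,o,100,135,5.5),(s,o2,110,200,5)):
        u,v=proj(dd,p); cv2.circle(oo,(int((u-x0+.5)*k),int((v-y0+.5)*k)),5,col,2)
cv2.imwrite("pics/chk_t.png",o);cv2.imwrite("pics/chk_s.png",o2)
E
python3 m2.py
```

```text
[162.2 157.4] 97 [0.5561 0.2497 0.089 ]
   corners px [[154.8, 153.8], [165.6, 151.1], [168.6, 163.0], [157.8, 165.7]]
[127.2 174.4] 134 [0.5019 0.3536 0.089 ]
   corners px [[119.6, 170.5], [130.9, 166.1], [135.8, 178.5], [124.5, 182.9]]
[179.1 197. ] 139 [0.436  0.1939 0.089 ]
   corners px [[169.8, 191.0], [180.3, 185.8], [187.6, 200.3], [177.1, 205.5]]
[144.1 212.3] 159 [0.3879 0.2974 0.089 ]
   corners px [[134.6, 207.1], [145.6, 201.6], [152.9, 216.1], [141.9, 221.6]]
[0.4705 0.2737 0.089 ]
[[  0.  117.2 132.4 174.8]
 [117.2   0.  172.8 127.1]
 [132.4 172.8   0.  114.2]
 [174.8 127.1 114.2   0. ]]
yaw 26.23129001787165 25.5577947987082
side [215.4 219.3] 283 (np.float64(1.4431542218426623), array([0.4358, 0.1929, 0.0978]))
side [171.1 212.3] 103 (np.float64(25.967990581782757), array([0.5424, 0.238 , 0.1072]))
side [157.5 222. ] 104 (np.float64(0.16342693750761061), array([0.5574, 0.2512, 0.0808]))
side [140.  253.3] 172 (np.float64(0.11521278348818825), array([0.5027, 0.3553, 0.0825]))
side [204.2 257.7] 295 (np.float64(1.2559656693986974), array([0.3877, 0.2987, 0.0818]))
```

View pics/chk_t.png

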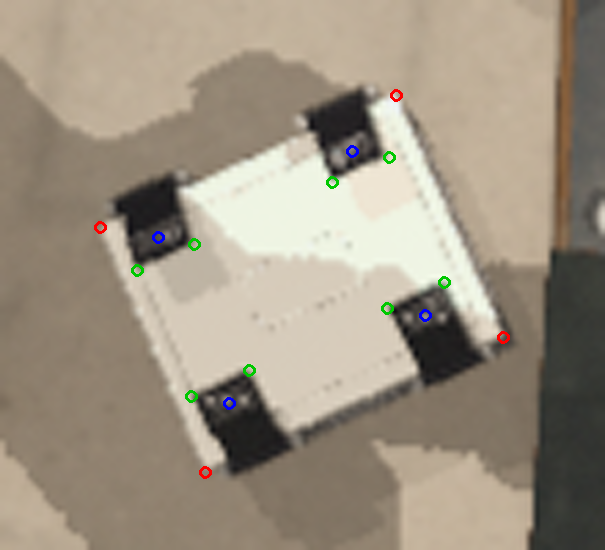

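View pics/chk_s.png

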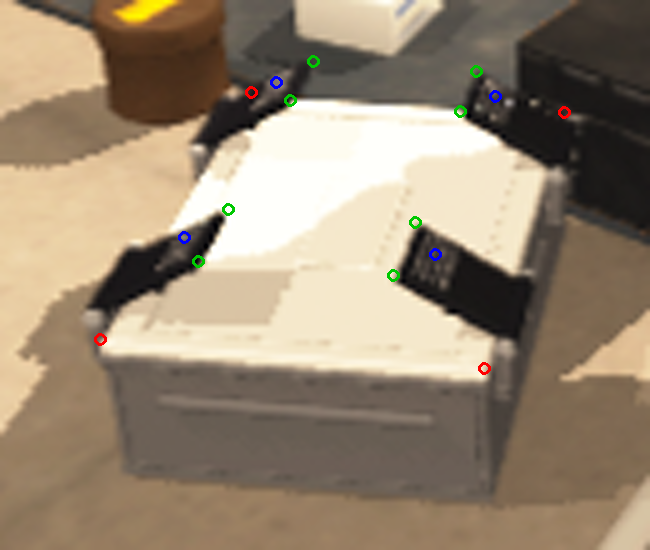

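The reprojected points agree with both views to within a few mm. The corner overlay suggests the centre is about 2 mm too far in +x, so I'll use centre (0.469, 0.273) and yaw 25.6°.

```bash
cat > g.py <<'E'
from h import *
from scipy.spatial.transform import Rotation
import sys
C=np.array([.469,.273]);y=np.radians(25.6)
Rb=np.array([[np.cos(y),-np.sin(y)],[np.sin(y),np.cos(y)]])
T={n:C+Rb@np.array(p)/1e3 for n,p in dict(FL=(-50,58),FR=(-50,-58),BL=(50,58),BR=(50,-58)).items()}
T["W"]=np.array([.42,-.33]);T["W2"]=np.array([.47,.02])
s=manip.sense();R=Rotation.from_quat(s["tool_rot"])
print("t",s["t"].__round__(2),"tcp",s["tcp_pos"].round(4),"F",s["force"].round(2),"gap",round(s["finger_gap"],3))
for n in sys.argv[1:]:
    n,z=n.split(":")
    print(n,z,T[n].round(4),(R.inv().apply(np.r_[T[n],float(z)]-s["tcp_pos"])*1e3).round(1))
print("tool axes",R.as_matrix().round(3).tolist())
E
python3 g.py W:.23 W2:.2 FL:.13
```

```text
t 0.35 tcp [ 0.175  -0.5998  0.2311] F [-0.31  0.06  0.02] gap 1.0
W .23 [ 0.42 -0.33] [ 310.7 -190.4    1.2]
W2 .2 [0.47 0.02] [ 456.7 -512.4   31.4]
FL .13 [0.3988 0.3037] [ 467.9 -804.6  101.5]
tool axes [[0.96, 0.28, -0.0], [0.28, -0.96, 0.001], [0.0, -0.001, -1.0]]
```

Call:
drive_tool(motion=[52,-32,0,0,0,0,0,104,-64,0,0,0,0,0,155,-95,0,0,0,0,0,207,-127,0,0,0,0,0,259,-159,0,0,0,0,0,311,-190,0,0,0,0,0,335,-240,5,0,0,0,0,355,-290,8,0,0,0,0], force=60)

```text
t: 1.35
tcp_pos: [0.4353, -0.2203, 0.2232]
tool_rot: [0.99, 0.142, 0.0, -0.0]
force: [0.8, 0.0, 0.6]
finger_gap: 0.004
```

```bash
python3 g.py W2:.2 FL:.2 FL:.13
```

```text
t 1.35 tcp [ 0.4353 -0.2203  0.2232] F [0.83 0.04 0.64] gap 0.004
W2 .2 [0.47 0.02] [ 100.7 -220.9   23.3]
FL .2 [0.3988 0.3037] [ 112.  -513.1   23.3]
FL .13 [0.3988 0.3037] [ 111.9 -513.1   93.3]
tool axes [[0.96, 0.281, 0.001], [0.281, -0.96, 0.0], [0.001, -0.0, -1.0]]
```

Call:
drive_tool(motion=[25,-55,6,0,0,0,0,50,-110,12,0,0,0,0,75,-165,18,0,0,0,0,100,-220,23,0,0,0,0,103,-280,23,0,0,0,0,106,-340,23,0,0,0,0,108,-400,23,0,0,0,0,110,-455,23,0,0,0,0])

```text
t: 2.35
tcp_pos: [0.4128, 0.2494, 0.2006]
tool_rot: [0.99, 0.142, 0.001, -0.0]
force: [0.5, 0.9, -0.6]
finger_gap: 0.004
```

```bash
python3 g.py FL:.13 FL:.08
```

```text
t 2.35 tcp [0.4128 0.2494 0.2006] F [ 0.46  0.92 -0.58] gap 0.004
FL .13 [0.3988 0.3037] [  1.8 -56.   70.6]
FL .08 [0.3988 0.3037] [  1.7 -56.  120.6]
tool axes [[0.96, 0.281, 0.001], [0.281, -0.96, 0.001], [0.002, -0.0, -1.0]]
```

Next I'll move above FL, settle there, and check the position with the cameras before pressing.

Call:
drive_tool(motion=[1,-30,20,0,0,0,0,2,-56,40,0,0,0,0,2,-56,71,0,0,0,0,2,-56,71,0,0,0,0,2,-56,71,0,0,0,0])

```text
t: 2.98
tcp_pos: [0.3996, 0.3037, 0.1302]
tool_rot: [0.99, 0.142, 0.001, -0.0]
force: [0.3, -0.2, -0.1]
finger_gap: 0.004
```

```bash
cat > pic.py <<'E'
from h import *
import sys
n=sys.argv[1]
d=manip.snapshot("top");s=manip.snapshot("side")
a=cv2.cvtColor(d["color"],cv2.COLOR_RGB2BGR)[135:235,100:210];b=cv2.cvtColor(s["color"],cv2.COLOR_RGB2BGR)[150:310,110:240]
a=cv2.resize(a,(440,400),interpolation=cv2.INTER_CUBIC);b=cv2.resize(b,(325,400),interpolation=cv2.INTER_CUBIC)
cv2.imwrite(f"pics/{n}.png",np.hstack([a,b]))
E
python3 g.py FL:.08;python3 pic.py p1
```

```text
t 2.98 tcp [0.3996 0.3037 0.1302] F [ 0.3  -0.15 -0.11] gap 0.004
FL .08 [0.3988 0.3037] [-0.9 -0.2 50.2]
tool axes [[0.96, 0.281, 0.002], [0.281, -0.96, 0.001], [0.003, -0.0, -1.0]]
```

View pics/p1.png

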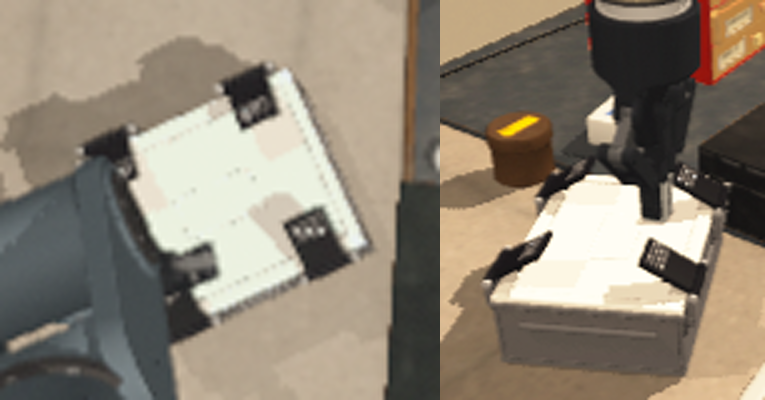

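The closed fingertip hangs above FL: its tip is at composite (655,215) in the side panel, and the clip's free end is at about (650,248). All four clips still stand. I'll press slowly.

Call:
drive_tool(motion=[-1,0,15,0,0,0,0,-1,0,25,0,0,0,0,-1,0,32,0,0,0,0,-1,0,38,0,0,0,0,-1,0,44,0,0,0,0,-1,0,49,0,0,0,0,-1,0,50,0,0,0,0])

```text
t: 3.95
tcp_pos: [0.3988, 0.3034, 0.0802]
tool_rot: [0.99, 0.142, 0.001, -0.0]
force: [-0.5, 0.1, -0.5]
finger_gap: -0.001
```

```bash
python3 g.py FL:.14;python3 pic.py p2
```

```text
t 3.95 tcp [0.3988 0.3034 0.0802] F [-0.53  0.06 -0.45] gap -0.001
FL .14 [0.3988 0.3037] [  0.3  -0.3 -59.8]
tool axes [[0.96, 0.28, 0.002], [0.28, -0.96, 0.001], [0.003, -0.0, -1.0]]
```

View pics/p2.png

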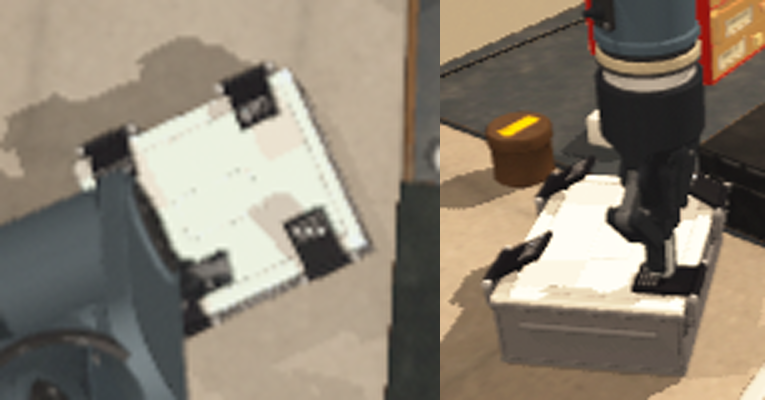

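FL lies flat at composite (665,280), and the force is about zero, so it has snapped. The other three still stand. I'll lift and go diagonally to BR.

Call:
drive_tool(motion=[0,0,-30,0,0,0,0,0,0,-70,0,0,0,0,0,0,-70,0,0,0,0])

```text
t: 4.42
tcp_pos: [0.4008, 0.3044, 0.1532]
tool_rot: [0.99, 0.142, 0.005, -0.001]
force: [0.7, -0.7, -0.5]
finger_gap: 0.002
```

```bash
python3 g.py BR:.15 BR:.13;python3 pic.py p3
```

```text
t 4.42 tcp [0.4008 0.3044 0.1532] F [ 0.72 -0.74 -0.46] gap 0.002
BR .15 [0.5392 0.2423] [115.3  98.5   4.3]
BR .13 [0.5392 0.2423] [115.1  98.5  24.3]
tool axes [[0.96, 0.281, 0.01], [0.281, -0.96, 0.004], [0.01, -0.001, -1.0]]
```

View pics/p3.png

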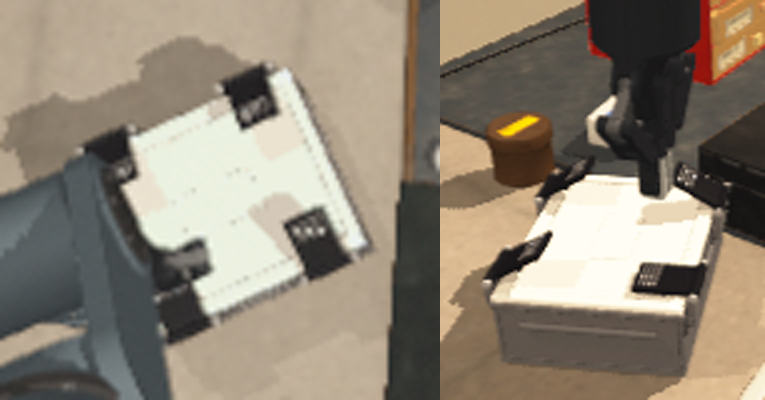

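FL is flat at (668,278) and the tool is clear of it. The other three stand. Next is BR.

Call:
drive_tool(motion=[38,33,4,0,0,0,0,77,66,4,0,0,0,0,115,98,4,0,0,0,0,115,98,22,0,0,0,0,115,98,22,0,0,0,0,115,98,22,0,0,0,0])

```text
t: 5.28
tcp_pos: [0.5355, 0.2417, 0.1284]
tool_rot: [0.99, 0.142, 0.001, -0.0]
force: [-0.7, 1.3, -0.1]
finger_gap: -0.001
```

```bash
python3 g.py BR:.08;python3 pic.py p4
```

```text
t 5.28 tcp [0.5355 0.2417 0.1284] F [-0.67  1.25 -0.07] gap -0.001
BR .08 [0.5392 0.2423] [ 3.6  0.5 48.4]
tool axes [[0.96, 0.281, 0.001], [0.281, -0.96, 0.001], [0.002, -0.001, -1.0]]
```

View pics/p4.png

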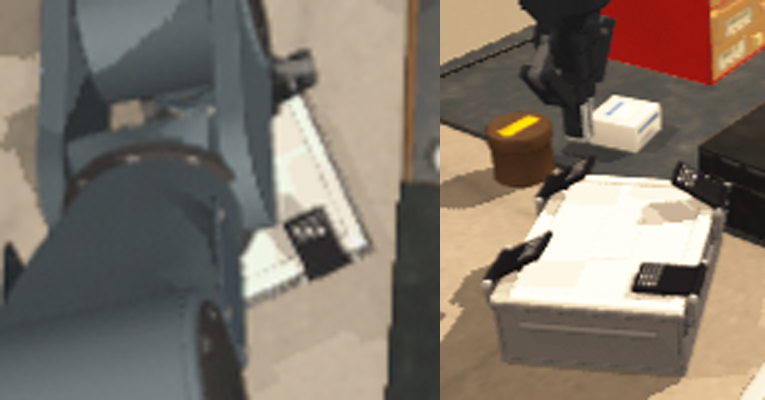

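The fingertip is at (577,135), above the far-left clip in the side view (BR, about (568,175)). I'll press it.

Call:
drive_tool(motion=[3,0,13,0,0,0,0,3,0,23,0,0,0,0,3,0,30,0,0,0,0,3,0,36,0,0,0,0,3,0,42,0,0,0,0,3,0,47,0,0,0,0,3,0,48,0,0,0,0])

```text
t: 6.25
tcp_pos: [0.539, 0.2429, 0.0808]
tool_rot: [0.99, 0.142, 0.002, -0.001]
force: [0.1, -0.5, -0.2]
finger_gap: 0.001
```

Call:
drive_tool(motion=[0,0,-30,0,0,0,0,0,0,-70,0,0,0,0,0,0,-70,0,0,0,0])

```text
t: 6.62
tcp_pos: [0.5414, 0.2435, 0.1542]
tool_rot: [0.99, 0.142, 0.006, -0.001]
force: [0.6, -0.3, -0.3]
finger_gap: -0.001
```

```bash
python3 g.py FR:.15;python3 pic.py p5
```

```text
t 6.62 tcp [0.5414 0.2435 0.1542] F [ 0.56 -0.26 -0.29] gap -0.001
FR .15 [0.449  0.1991] [-101.2   16.6    3. ]
tool axes [[0.96, 0.281, 0.011], [0.281, -0.96, 0.003], [0.011, -0.0, -1.0]]
```

View pics/p5.png

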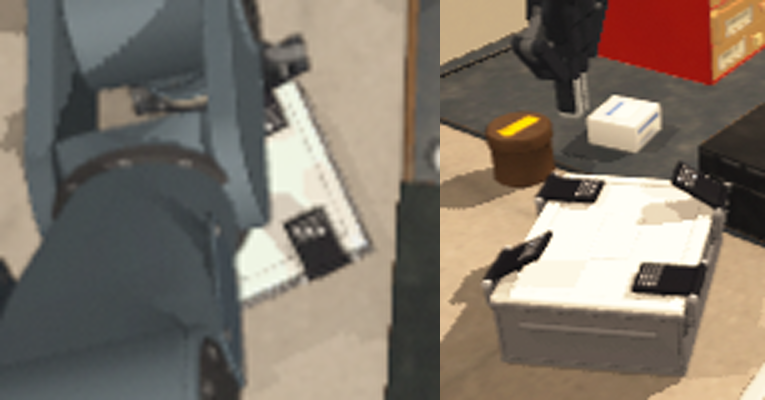

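BR is now flat at (572,188) and FL is still flat. BL at (520,255) and FR at (700,185) stand. FR is next.

Call:
drive_tool(motion=[-34,5,3,0,0,0,0,-68,11,3,0,0,0,0,-101,17,3,0,0,0,0,-101,17,22,0,0,0,0,-101,17,22,0,0,0,0,-101,17,22,0,0,0,0])

```text
t: 7.48
tcp_pos: [0.447, 0.1982, 0.1284]
tool_rot: [0.99, 0.142, 0.002, -0.001]
force: [0.4, -0.5, 0.0]
finger_gap: -0.002
```

```bash
python3 g.py FR:.08;python3 pic.py p6
```

```text
t 7.47 tcp [0.447  0.1982 0.1284] F [ 0.39 -0.49  0.04] gap -0.002
FR .08 [0.449  0.1991] [ 1.9 -0.3 48.4]
tool axes [[0.96, 0.281, 0.003], [0.281, -0.96, 0.002], [0.004, -0.001, -1.0]]
```

View pics/p6.png

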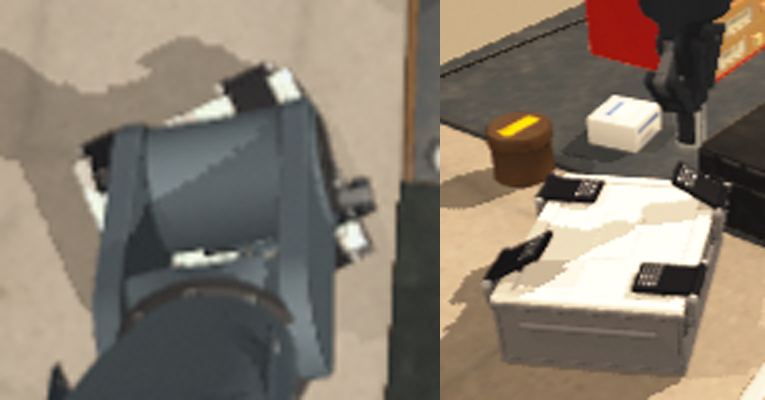

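The fingertip at (690,142) is above FR, whose free end is at about (685,172). I'll press.

Call:
drive_tool(motion=[1,0,13,0,0,0,0,1,0,23,0,0,0,0,1,0,30,0,0,0,0,1,0,36,0,0,0,0,1,0,42,0,0,0,0,1,0,47,0,0,0,0,1,0,48,0,0,0,0])

```text
t: 8.45
tcp_pos: [0.4481, 0.1986, 0.0804]
tool_rot: [0.99, 0.142, 0.002, -0.001]
force: [0.1, -0.4, 0.8]
finger_gap: -0.001
```

Call:
drive_tool(motion=[0,0,-30,0,0,0,0,0,0,-70,0,0,0,0,0,0,-70,0,0,0,0])

```text
t: 8.82
tcp_pos: [0.4499, 0.199, 0.153]
tool_rot: [0.99, 0.142, 0.005, -0.001]
force: [-0.5, 0.7, 0.7]
finger_gap: 0.004
```

```bash
python3 g.py BL:.15;python3 pic.py p7
```

```text
t 8.82 tcp [0.4499 0.199  0.153 ] F [-0.45  0.69  0.7 ] gap 0.004
BL .15 [0.489  0.3469] [  79.2 -131.     3.8]
tool axes [[0.96, 0.282, 0.01], [0.282, -0.96, 0.003], [0.01, 0.0, -1.0]]
```

View pics/p7.png

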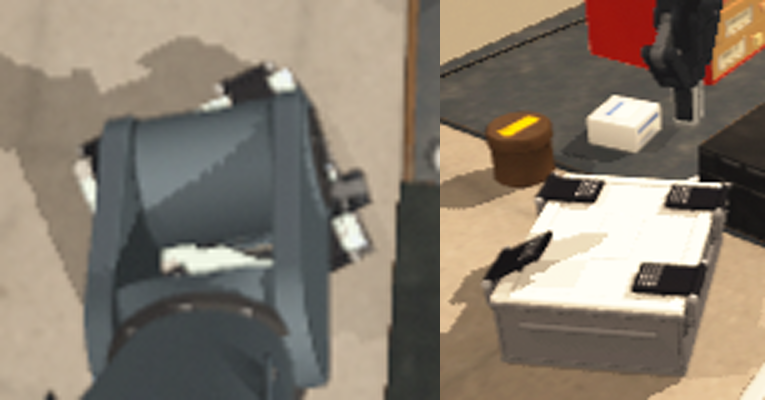

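FR is flat at (697,195), which makes three shut. Only BL at (520,255) still stands.

Call:
drive_tool(motion=[26,-44,3,0,0,0,0,53,-88,3,0,0,0,0,79,-131,3,0,0,0,0,79,-131,22,0,0,0,0,79,-131,22,0,0,0,0,79,-131,22,0,0,0,0])

```text
t: 9.68
tcp_pos: [0.4861, 0.3457, 0.1281]
tool_rot: [0.99, 0.142, 0.001, -0.0]
force: [-0.7, -0.2, 0.1]
finger_gap: 0.004
```

```bash
python3 g.py BL:.08;python3 pic.py p8
```

```text
t 9.68 tcp [0.4861 0.3457 0.1281] F [-0.73 -0.23  0.09] gap 0.004
BL .08 [0.489  0.3469] [ 3.1 -0.3 48.1]
tool axes [[0.96, 0.281, 0.002], [0.281, -0.96, 0.001], [0.002, -0.0, -1.0]]
```

View pics/p8.png

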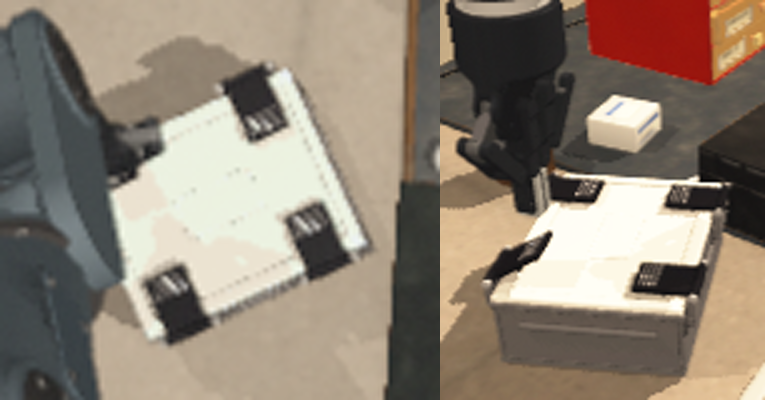

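The fingertip at (535,208) is above BL, at about (525,250). I'll press.

Call:
drive_tool(motion=[2,0,13,0,0,0,0,2,0,23,0,0,0,0,2,0,30,0,0,0,0,2,0,36,0,0,0,0,2,0,42,0,0,0,0,2,0,47,0,0,0,0,2,0,48,0,0,0,0])

```text
t: 10.65
tcp_pos: [0.4888, 0.3465, 0.0806]
tool_rot: [0.99, 0.142, 0.002, -0.0]
force: [-0.7, 0.3, -0.4]
finger_gap: 0.001
```

Call:
drive_tool(motion=[0,0,-30,0,0,0,0,0,0,-75,0,0,0,0,0,0,-110,0,0,0,0,0,0,-110,0,0,0,0,0,0,-110,0,0,0,0])

```text
t: 11.28
tcp_pos: [0.4879, 0.3461, 0.1902]
tool_rot: [0.99, 0.142, 0.001, -0.0]
force: [-0.4, -0.5, -0.7]
finger_gap: -0.0
```

```bash
python3 g.py;python3 pic.py p9
```

```text
t 11.28 tcp [0.4879 0.3461 0.1902] F [-0.38 -0.54 -0.69] gap -0.0
tool axes [[0.96, 0.281, 0.002], [0.281, -0.96, 0.001], [0.003, -0.0, -1.0]]
```

View pics/p9.png

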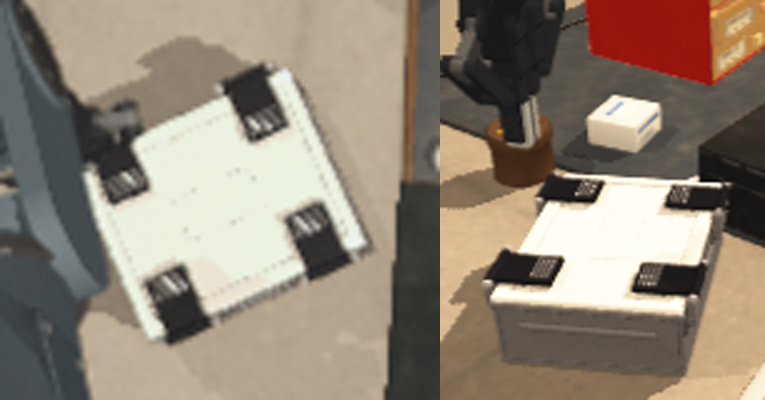

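All four clips lie flat, at (525,268), (572,188), (697,195) and (668,278) in the side panel. The tool is about 110 mm above the box and touching nothing.

```bash
python3 -c "
from station import manip
print(manip.sign_off())"
```

```text
the job is handed in; nothing more can be done
None
```

All four clips of the lidded box are shut, and I handed the job in at about 11.3 s of the 48 s allowed. I pressed them cross-cornered with the closed fingertips: front-left, back-right, front-right, then back-left.

- **Clips:** after each lift the pictures showed the pressed clip flat and the clips not yet pressed still standing. The last picture shows all four flat. I judged this from the images because the joint angles can't be read directly.
- **Robot clear:** at hand-in the tool was at z ≈ 0.19 m, about 110 mm above the lid, with a wrist force under 1 N. It touched nothing.
- **Measurement disagreements:**
  - Clip spacing along the box's x axis came out 127–132 mm instead of about 119 mm, because the white lettering on the clips ate into the colour mask.
  - One partly hidden clip gave a bad side-view match (26 mm off), which I discarded.
  - The overlay of the lid's corners was off by up to about 4 mm, so I moved the estimated box centre 2 mm in x before pressing.

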